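Unplug the charged price display and hang it on its hook by the bread tray

TASK

The price display has finished charging: pull it up out of the charging dock and hang it by its eye on the hook of the stand, pushed fully home along the hook until it is against the post, then let go of it. Leave the cup, the bun and the shaker where they are.

Things in the scene. Friction and masses are not known exactly. Their poses are not given: they have to be found in the camera images.
- display: White electronic price display, 70 to 120 g, upright in the dock. Origin: centre of the underside of its plug tongue; z up, y along its width, x through its thickness, front and back alike. Tongue 40 mm wide, 8 thick, z 0 to 20 mm, grooved for the detent. Main body 60 mm wide, 10 thick, z 20 to 70 mm: can be gripped across the 60 mm from above, a finger on either side of the tab above it.
- eye (a point): Centre of the display's eye, a round hole 18 mm across along the display's x, 83 mm above the display's origin, in a tab 32 mm wide, 6 mm thick, z 68 to 98 mm. When it hangs, the eye's centre is 5.5 mm below the hook bar's axis; pushed home, the main body lies against the post and the eye's centre is about 13 mm from the post's axis.
- dock: Black charging dock fixed to the counter, a block 60 mm (x) by 110 mm (y), 34 mm high; origin at the centre of its underside, z up. The display's main body rests on its top, display and dock axes parallel.
- slot (a point): Mouth of the slot in the middle of the dock's top, 10 by 42 mm; it holds the tongue 20 mm deep. Two sprung balls in it snap into the tongue's groove: pulling straight up takes about 8 to 14 N over the first few mm, then nearly nothing; the tongue is clear after 20 mm.
- stand: Steel hook stand fixed to the counter. Origin: centre of the underside of its foot (disc 90 mm across, 8 high), on the post's axis; z up. The post: a sleeve 20 mm across, and in it a rod 16 mm across. Near the rod's top a hook of 7 mm round bar points along the stand's -x: level out to 42 mm from the post's axis, then bent up 30 degrees to its end 54 mm out and 7 mm higher.
- sleeve (a point): Top of the stand's fixed sleeve, on the post's axis, 85 mm up. The clamped rod above it is pulled out by an amount that differs and is NOT REPORTED: the hook bar's axis is 155 to 215 mm above the counter; look, or feel for it. The rod's flat top (17 mm across, on the axis) is 14 mm above the hook bar's axis and bears a firm touch; it slips only above about 60 N.
- cup: Bystander: paper cup 72 mm across, 85 mm high; origin at the centre of its underside.
- bun: Bystander: bun 80 mm across, 44 mm high; origin at the centre of its underside.
- shaker: Bystander: steel sugar shaker 50 mm across, 90 mm high; origin at the centre of its underside.
Not all that is in view belongs to the job. Of the things that look like the display, the smallest one is meant.

How it is judged:
On the way:
1. the display is pulled up clear of the dock (z of display in the frame of dock above 0.04 m), for 0.1 s.
At the end, for the whole second after the job is handed in: The display hangs still from the hook by its eye, upright within 0.2 rad and square to the hook within 0.5 rad, home against the post: eye centre 8 to 22 mm in front of the post axis, within 8 mm of the hook line sideways, 135 to 220 mm above the counter (x of eye in the frame of stand between -0.022 and -0.008 m and y of eye in the frame of stand between -0.008 and 0.008 m and z of eye in the frame of stand between 0.135 and 0.22 m and contact force between display and stand above 0.2 N and angle between display's own z axis and vertical below 0.2 rad and angle between the x axis of display and the x axis of stand, either way round below 0.5 rad and linear speed of display below 0.02 m/s and angular speed of display below 0.2 rad/s); the robot touches nothing.
It fails at once if the cup is moved more than 30 mm (distance of cup from where it was at the start of the episode above 0.03 m).
It fails at once if the bun is moved more than 30 mm (distance of bun from where it was at the start of the episode above 0.03 m).
It fails at once if the shaker is moved more than 30 mm (distance of shaker from where it was at the start of the episode above 0.03 m).
It also fails if it takes over 64 s, if anything falls off the work surface, if the arm or the gripper's body presses on something with over 40 N, if the wrist force passes 120 N, or if a joint passes its speed limit or range.

ROBOT

A 6-joint arm with a two-finger parallel gripper is mounted at the origin on the work surface. World frame = base frame: x ahead of the robot, y to its left, z up, the work surface at z = 0. Lengths are in m, angles in rad, forces in N, time in s.
With the tool pointing down it reaches from about 0.375 to 0.975 m from the base axis. Payload 3.8 kg.
Tool frame: the origin (TCP) lies midway between the tips of the shut fingers; the grasp point (between the pads) lies 19 mm behind it; x points along the fingers, y is the direction in which the jaws open and shut, and the axes are right-handed (so a half turn about x gives the same grasp; the last joint's range is limited). The gripper opens to 88 mm and grips with 3 to 60 N. Pads are 18 mm wide; open, the fingers measure 123 mm over their backs; the gripper's body (75 mm by 187 mm) begins 45 mm behind the grasp point.
Start: joints at [-1.214, 0.264, 1.604, -0, 1.274, -0.037], TCP at [0.259, -0.623, 0.239] pointing down, gripper open.
Joint ranges: [-2.63, 2.63], [-0.94, 2.18], [0.31, 2.57], [-1.31, 4.45], [0, 2.66], [-2.55, 2.55]. Speed limits (rad/s): [2.57, 2.57, 3.14, 3.14, 3.14, 3.14].

INTERFACE

Orientations are given as a rotation vector (axis times angle).
In Python, from cell import manip, inverse_kinematics, cams, order gives the robot as it stands. Calls block until the motion is done:
- manip.move_pose(position, orientation): joint-space move of the TCP to a pose.
- manip.move_linear(position, rate=0.15, rot=None): straight line of the TCP; rot=None keeps the orientation; rate is the mean speed in m/s.
- manip.set_joints(angles): joint-space move.
- manip.set_gripper(opening, force=None): finger opening in m; force is the grip in N (None keeps the last); returns when the fingers have stopped.
- manip.dwell(seconds).
- inverse_kinematics(position, orientation): joint angles nearest the present ones, or None.
- manip.state(): the state.
- cams.capture(name): name is "side" or "top"; returns a dict with "image" (384x512x3 uint8, blue, green, red), "z_map" (384x512 float32, m along the optical axis (not along the pixel's ray), 0 where there is no reading), "intrinsics" (3x3 intrinsics, pixels), "position" and "orientation" of the camera in the world. Camera axes: x right, y down, z forward; pixel columns grow to the right and rows downward; lengths in m; the calibration is good to about 2 mm. A picture is of the moment at which its call begins.
A pose or a line that the arm cannot do raises manip.IKError and nothing moves.
- order.close_job(): hands the job in, once; it reports no verdict.
The state is a dict: "clock": time; "joint_pos": joint angles; "joint_velocities": joint speeds; "tau": joint torques, N m; "tool_pos": TCP position; "tcp_rot": TCP orientation; "contact_force": force on the tool from outside, world axes, zero at the start; "moment": the same for the moment, N m; "gripper_width": finger opening in m.
Only numpy, scipy, OpenCV 4.12 (cv2) and the standard library are available. Lean on these libraries where they do the work, as an engineer would, in place of code of your own. Each camera call takes 0.05 s, during which the arm holds its last target. There are 200 camera calls.

## Working session

There is one attempt and no reset: what is moved stays moved. The work goes in short steps, each a Python script; the robot and the scene stay as the last script left them, time stands still between calls to the robot, and variables do not carry over. Pictures are saved under pics/ and viewed, about 8 in all and at most 12, crops included, and the job is handed in when it is done.

```bash
ls; mkdir -p pics
cat > h.py <<'E'
import numpy as np, cv2
from scipy.spatial.transform import Rotation as R
from cell import manip, inverse_kinematics, cams, order
def rotm(o):
    o=np.array(o,float)
    return o if o.shape==(3,3) else R.from_rotvec(o).as_matrix() if o.size==3 else R.from_quat(o).as_matrix()
def cloud(c):
    K=np.array(c["intrinsics"]);z=c["z_map"];v,u=np.mgrid[:z.shape[0],:z.shape[1]]
    P=np.stack([(u-K[0,2])/K[0,0]*z,(v-K[1,2])/K[1,1]*z,z],-1)@rotm(c["orientation"]).T+np.array(c["position"])
    P[z<=0]=np.nan
    return P
def down(yaw):  # tool x down, tool y (jaw) along yaw in world
    x=np.array([0,0,-1.]);y=np.array([np.cos(yaw),np.sin(yaw),0]);
    return R.from_matrix(np.stack([x,y,np.cross(x,y)],1)).as_rotvec()
E
python3 - <<'E'
from h import *
for n in("side","top"):
    c=cams.capture(n);np.savez(f"{n}0.npz",**c);cv2.imwrite(f"pics/{n}0.png",c["image"])
    print(n,c["intrinsics"],c["position"],c["orientation"],(c["z_map"]>0).mean())
print(manip.state())
E
```

```text
pics
side [[487.68979636   0.         250.45867024]
 [  0.         487.68979636 195.32316607]
 [  0.           0.           1.        ]] [-0.11802409  0.56725591  1.05524436] [-1.0511185   2.45742946 -0.98328736] 0.9961954752604166
top [[350.8959856    0.         257.55464909]
 [  0.         350.8959856  194.21839738]
 [  0.           0.           1.        ]] [ 0.49075748 -0.0489833   0.81475475] [-2.18155367  2.18634569 -0.13650218] 0.9960530598958334
{'clock': 0.1, 'joint_pos': array([-1.21393520e+00,  2.64685363e-01,  1.60521953e+00,  1.14102251e-05,
        1.27370309e+00, -3.69034363e-02]), 'joint_velocities': array([ 0.000105  ,  0.00018884, -0.003003  ,  0.00099932,  0.00104321,
       -0.00015199]), 'tau': array([ 4.43546060e-04, -5.03617644e+01, -3.58071470e+01,  7.30777206e-02,
        2.32947461e-02, -6.71515750e-05]), 'tool_pos': array([ 0.25875295, -0.62274715,  0.23751709]), 'tcp_rot': array([ 2.00583156,  0.4021923 , -2.00646627]), 'contact_force': array([-0.55983817, -0.97037281, -0.96034548]), 'moment': array([-0.01437183, -0.01452927, -0.0219451 ]), 'gripper_width': 0.08799267479651615}
```

View pics/side0.png

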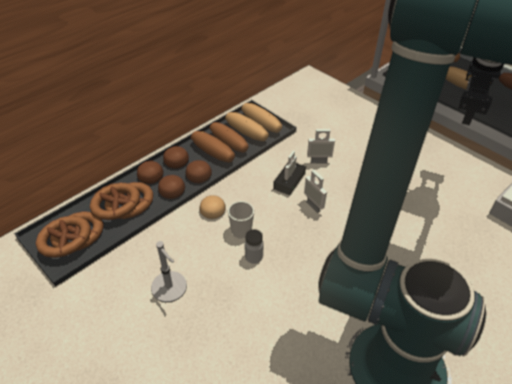

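View pics/top0.png

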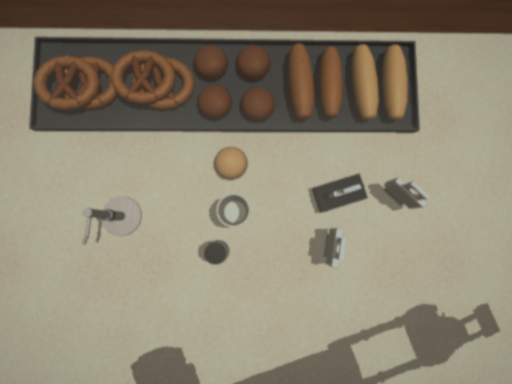

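The display sits in the dock at top (345,190). Two larger lookalikes stand at (407,192) and (334,247). The stand's foot is at (122,215) and its hook tip is near (84,240). In the side view the hook is at (165,245). Next I'll measure these from the depth data.

```bash
cat > m.py <<'E'
from h import *
def crop(img,x0,x1,y0,y1,s): return cv2.resize(img[y0:y1,x0:x1],None,fx=s,fy=s,interpolation=cv2.INTER_NEAREST)
T=dict(np.load("top0.npz"));S=dict(np.load("side0.npz"))
np.set_printoptions(precision=4,suppress=True)
def rep(nm,Q):
    if len(Q)<4: print(nm,len(Q));return
    xy=Q[:,:2].astype(np.float32);r=cv2.minAreaRect(xy)
    b=cv2.boxPoints(r);e=b[1]-b[0];f=b[2]-b[1];e=e if np.hypot(*e)>np.hypot(*f) else f
    print(nm,len(Q),"med",np.median(Q,0),"rect c",np.array(r[0]),"wh",np.array(r[1]),"long yaw deg",np.degrees(np.arctan2(e[1],e[0]))%180,"zmax",Q[:,2].max())
PT=cloud(T);PS=cloud(S)
for n,P,bx in(("top",PT,dict(dock=(300,372,165,218),lk1=(380,432,172,215),lk2=(315,352,225,270),stand=(70,145,190,250),bun=(205,255,140,185),cup=(205,255,187,232),shk=(198,235,234,270))),("side",PS,dict(dock=(270,309,150,195),stand=(145,190,235,303)))):
    for k,(a,b,c,d) in bx.items():
        Q=P[c:d,a:b].reshape(-1,3);Q=Q[np.isfinite(Q[:,0])]
        for lo,hi in ((.004,.015),(.015,.045),(.045,.08),(.08,.095),(.095,.118),(.118,.14),(.14,.3)):
            rep(f"{n} {k} z{lo}-{hi}",Q[(Q[:,2]>lo)&(Q[:,2]<hi)])
t=cv2.hconcat([crop(T["image"],300,372,165,219,5),crop(T["image"],75,147,190,244,5)])
s=cv2.hconcat([crop(S["image"],265,337,145,213,5),crop(S["image"],135,207,237,305,5)])
cv2.imwrite("pics/c0.png",cv2.vconcat([t,s]))
E
python3 m.py
```

```text
top dock z0.004-0.015 24 med [ 0.5576 -0.2043  0.009 ] rect c [ 0.5655 -0.2036] wh [0.0757 0.0096] long yaw deg 7.542914 zmax 0.01434515727304364
top dock z0.015-0.045 1149 med [ 0.5678 -0.2523  0.0337] rect c [ 0.5704 -0.2575] wh [0.0612 0.1103] long yaw deg 107.14831 zmax 0.04299356872340787
top dock z0.045-0.08 34 med [ 0.564  -0.2306  0.0683] rect c [ 0.5698 -0.2535] wh [0.0107 0.0528] long yaw deg 107.10677 zmax 0.07999238296617572
top dock z0.08-0.095 79 med [ 0.5671 -0.2451  0.0836] rect c [ 0.5709 -0.257 ] wh [0.0099 0.0598] long yaw deg 106.908035 zmax 0.09399666303150456
top dock z0.095-0.118 53 med [ 0.5702 -0.2541  0.1111] rect c [ 0.5711 -0.2576] wh [0.0058 0.0323] long yaw deg 107.49672 zmax 0.1143316335875848
top dock z0.118-0.14 0
top dock z0.14-0.3 0
top lk1 z0.004-0.015 69 med [ 0.5633 -0.3875  0.0072] rect c [ 0.5572 -0.3909] wh [0.0682 0.0165] long yaw deg 30.539013 zmax 0.014639789464290232
top lk1 z0.015-0.045 101 med [ 0.5631 -0.3827  0.0361] rect c [ 0.5629 -0.3836] wh [0.0787 0.0109] long yaw deg 38.65164 zmax 0.0448110731740432
top lk1 z0.045-0.08 234 med [ 
[... 5344 characters left out ...]
 z0.045-0.08 67 med [0.5124 0.2489 0.0602] rect c [0.5143 0.2463] wh [0.022  0.0127] long yaw deg 74.325264 zmax 0.07991972106955236
side stand z0.08-0.095 45 med [0.515  0.2474 0.0845] rect c [0.5154 0.2464] wh [0.0226 0.0189] long yaw deg 67.95948 zmax 0.09440350412273102
side stand z0.095-0.118 41 med [0.5143 0.2482 0.1054] rect c [0.5152 0.2471] wh [0.0155 0.0086] long yaw deg 59.476204 zmax 0.11773957358242715
side stand z0.118-0.14 39 med [0.5141 0.2483 0.1295] rect c [0.5151 0.2461] wh [0.016  0.0085] long yaw deg 73.1839 zmax 0.13915188607989482
side stand z0.14-0.3 145 med [0.5134 0.248  0.168 ] rect c [0.4957 0.2465] wh [0.0158 0.0665] long yaw deg 176.09122 zmax 0.1813183759216188
```

View pics/c0.png

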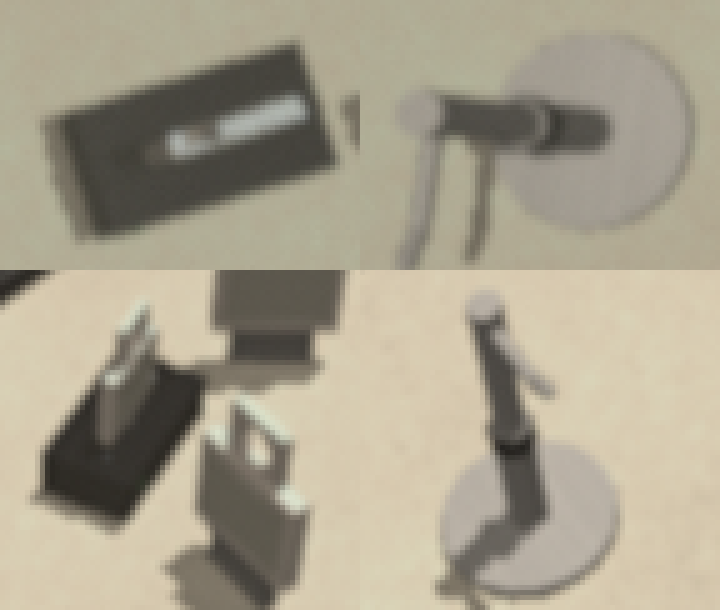

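The crops agree with the depth data. The display is centred at about (0.570,-0.257) with its width at yaw 107°, and the post is near (0.52,0.24) with its hook pointing roughly to -x. I'll refine the stand, check IK, and grasp and pull.

```bash
cat > s1.py <<'E'
from h import *
np.set_printoptions(precision=4,suppress=True)
for n,(a,b,c,d) in(("top",(70,145,190,250)),("side",(145,190,235,303))):
    P=cloud(dict(np.load(n+"0.npz")))[c:d,a:b].reshape(-1,3);P=P[np.isfinite(P[:,0])&(P[:,2]>.14)]
    t=P[P[:,2]>.1755];
    r=P[(np.abs(P[:,0]-.52)<.012)&(P[:,2]>.174)];print(n,"rodtop med z",np.median(r[:,2]),"ctr",(r.min(0)+r.max(0))/2,r.min(0),r.max(0))
    for x in np.arange(.455,.52,.008):
        q=P[np.abs(P[:,0]-x)<.004]
        if len(q): print(n,"x%.3f"%x,len(q),"y",q[:,1].min(),q[:,1].max(),"z",q[:,2].min(),np.median(q[:,2]),q[:,2].max())
for n,(a,b,c,d) in(("top",(95,145,190,250)),("side",(145,190,262,303))):
    P=cloud(dict(np.load(n+"0.npz")))[c:d,a:b].reshape(-1,3)
    q=P[(P[:,2]>.005)&(P[:,2]<.012)&(np.hypot(P[:,0]-.52,P[:,1]-.24)<.06)];print("foot",cv2.minEnclosingCircle(q[:,:2].astype(np.float32)))
for y in (107.1,-72.9):
    print(y,inverse_kinematics([.5707,-.2575,.058],down(np.radians(y))))
for y in (90,-90): print(y,inverse_kinematics([.44,.24,.2],down(np.radians(y))))
E
python3 s1.py
```

```text
top rodtop med z 0.1772781701288073 ctr [0.5206 0.2405 0.1773] [0.5125 0.2321 0.1744] [0.5288 0.2489 0.1801]
top x0.463 6 y 0.243300582605202 0.24716732770206318 z 0.17094136732984033 0.17214147821315945 0.1750651609905669
top x0.471 21 y 0.24219723571089846 0.24929208996125968 z 0.16640962532654702 0.17098566161612594 0.17426699989792072
top x0.479 20 y 0.24140790298381942 0.24755311006898223 z 0.16454568276790293 0.16669740693643992 0.16964671343341986
top x0.487 18 y 0.24131184665762734 0.24721122602142975 z 0.16090974111958045 0.16593889301771564 0.16819055325425847
top x0.495 21 y 0.2400012567830324 0.24559816020356673 z 0.16249769370176703 0.16619804648036596 0.16914071121763896
top x0.503 17 y 0.2382199581524218 0.2454409781562038 z 0.16170730204820427 0.16652557415292035 0.17029445035326274
top x0.511 35 y 0.23462301837499022 0.24584194307439183 z 0.14453988660541994 0.16693804222675135 0.17846920566354785
top x0.519 75 y 0.23214112366140705 0.24887449426999164 z 0.1412577925102455 0.17450737469884636 0.17885564409215127
side rodtop med z 0.1767716036572472 ctr [0.5202 0.2445
[... 647 characters left out ...]
0.503 11 y 0.24189736489827857 0.24929607785596647 z 0.16228496696521133 0.1650975690155032 0.1686227699620063
side x0.511 39 y 0.23864993657329142 0.2509350331264815 z 0.1409605195603898 0.16785375720721007 0.17883982491537398
side x0.519 41 y 0.23701294019754704 0.2527983147673114 z 0.1403776344942933 0.16664586502429823 0.1813183759216188
foot ((0.5208250880241394, 0.24046340584754944), 0.04500359669327736)
foot ((0.5147326588630676, 0.250144362449646), 0.05272175744175911)
107.1 [-0.4636  0.3388  1.8657 -0.      0.937  -2.3329]
-72.9 [-0.4636  0.3388  1.8657 -0.      0.937   0.8087]
90 [ 0.4496 -0.0387  2.0121 -0.      1.1682 -1.1212]
-90 [ 0.4496 -0.0387  2.0121 -0.      1.1682  2.0204]
```

```bash
cat > s2.py <<'E'
from h import *
np.set_printoptions(precision=4,suppress=True)
def st(m):
    s=manip.state();print(m,"t%.1f"%s["clock"],s["tool_pos"],"F",s["contact_force"],"M",s["moment"],"w%.4f"%s["gripper_width"])
o=down(np.radians(-72.9))
manip.set_gripper(.088)
manip.move_pose([.5707,-.2572,.20],o);st("above")
manip.move_linear([.5707,-.2572,.058],rate=.12);st("down")
manip.set_gripper(.05,force=50);st("grip")
manip.move_linear([.5707,-.2572,.068],rate=.02);st("pull")
manip.move_linear([.5707,-.2572,.20],rate=.1);st("up")
for n in("top","side"):
    c=cams.capture(n);np.savez(f"{n}1.npz",**c);cv2.imwrite(f"pics/{n}1.png",c["image"])
cv2.imwrite("pics/v1.png",cv2.hconcat([cv2.resize(cv2.imread("pics/top1.png")[130:260,270:410],None,fx=2.8,fy=2.8),cv2.resize(cv2.imread("pics/side1.png")[80:210,240:380],None,fx=2.8,fy=2.8)]))
E
python3 s2.py
```

```text
above t2.1 [ 0.5705 -0.2582  0.2002] F [ 0.1866 -0.2889  0.3523] M [-0.0075 -0.0002 -0.0207] w0.0882
down t3.4 [ 0.5715 -0.2576  0.059 ] F [-0.2231 -0.9918 -0.7056] M [-0.0453 -0.0519 -0.0065] w0.0881
grip t4.0 [ 0.5709 -0.2573  0.0583] F [-1.0759 -0.4877  2.0073] M [ 0.0617  0.0572 -0.0037] w0.0590
pull t4.6 [ 0.571  -0.2572  0.0689] F [-1.7074  0.7115  0.3896] M [ 0.2142  0.139  -0.0173] w0.0592
up t6.1 [ 0.5701 -0.2569  0.1989] F [-0.1746  0.6324 -0.2909] M [-0.0353  0.0346 -0.0096] w0.0591
```

View pics/v1.png

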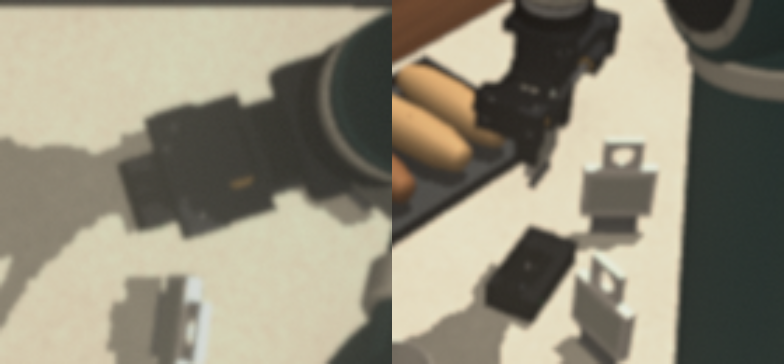

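The dock is empty in the side view (about (530,270) in the crop) and the display hangs in the jaws, with the width reading 59 mm. Next: check for slip and move in front of the hook.

```bash
cat > s3.py <<'E'
from h import *
np.set_printoptions(precision=4,suppress=True)
from s2b import st
P=cloud(dict(np.load("side1.npz"))).reshape(-1,3)
q=P[(np.hypot(P[:,0]-.5705,P[:,1]+.257)<.045)&(P[:,2]>.1)&(P[:,2]<.2)]
print("held",len(q),q.min(0),np.percentile(q[:,2],[1,3,10]))
o=down(np.radians(-95.6))
manip.move_linear([.443,.2496,.20],rate=.2,rot=o);st("pre")
for n in("top","side"):
    c=cams.capture(n);np.savez(f"{n}2.npz",**c);cv2.imwrite(f"pics/{n}2.png",c["image"])
    P=cloud(c).reshape(-1,3);q=P[(np.hypot(P[:,0]-.443,P[:,1]-.2496)<.06)&(P[:,2]>.12)&(P[:,2]<.25)]
    print(n,len(q),q.min(0),q.max(0))
cv2.imwrite("pics/v2.png",cv2.hconcat([cv2.resize(cv2.imread("pics/top2.png")[150:290,50:190],None,fx=2.8,fy=2.8),cv2.resize(cv2.imread("pics/side2.png")[190:330,100:240],None,fx=2.8,fy=2.8)]))
E
cat > s2b.py <<'E'
from h import manip
def st(m):
    s=manip.state();print(m,"t%.1f"%s["clock"],s["tool_pos"],"F",s["contact_force"],"M",s["moment"],"w%.4f"%s["gripper_width"]);return s
E
python3 s3.py
```

```text
held 103 [ 0.558  -0.2933  0.154 ] [0.1543 0.1554 0.1576]
pre t8.9 [0.4431 0.2491 0.2   ] F [ 0.347  -0.4949 -1.4538] M [ 0.0623  0.0117 -0.0503] w0.0597
top 103 [0.4395 0.2321 0.1614] [0.5021 0.2562 0.2499]
side 754 [0.4258 0.2081 0.1517] [0.496  0.2977 0.25  ]
```

View pics/v2.png

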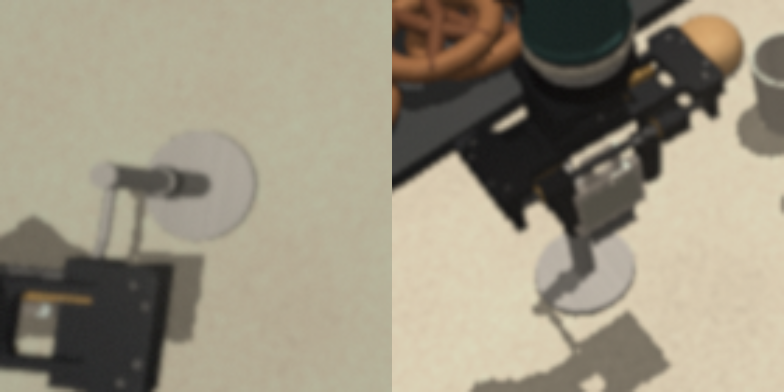

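The display is held square in front of the hook, with no slip (tongue bottom 0.1545 against 0.155 expected). The two cameras disagree on the post's y by 4 mm. I'll calibrate the side camera on the held display, whose pose is known from the arm.

Run:
```python
from h import *
np.set_printoptions(precision=4,suppress=True)
c=dict(np.load("side2.npz"));P=cloud(c);im=c["image"].astype(int)
m=(im.min(-1)>95)&(P[...,2]>.165)&(P[...,2]<.25)&(np.hypot(P[...,0]-.443,P[...,1]-.2496)<.05)
print(m.sum());q=P[m];b=q[(q[:,2]<.226)]
print("body",len(b),b.min(0),b.max(0),cv2.minAreaRect(b[:,:2].astype(np.float32)),"ztop",q[:,2].max())
for lo in np.arange(.165,.25,.01):
    k=q[(q[:,2]>lo)&(q[:,2]<lo+.01)]
    if len(k):print("%.3f"%lo,len(k),k[:,1].min(),k[:,1].max(),k[:,0].mean())
# tongue: dark, z .155-.173
d=P[(P[...,2]>.153)&(P[...,2]<.173)&(np.hypot(P[...,0]-.443,P[...,1]-.2496)<.03)];print("tongue",len(d),d.min(0),d.max(0),d.mean(0))
# side view of dock at start vs top
for n,(u0,u1,v0,v1) in(("side",(268,309,150,198)),("top",(300,372,165,218))):
    P0=cloud(dict(np.load(n+"0.npz")))[v0:v1,u0:u1];k=P0[(P0[...,2]>.031)&(P0[...,2]<.038)&(np.hypot(P0[...,0]-.57,P0[...,1]+.257)<.07)]
    r=cv2.minAreaRect(k[:,:2].astype(np.float32));print(n,"dock",r)
```

```text
117
body 71 [0.427  0.2125 0.1657] [0.4912 0.2956 0.2258] ((0.4626379907131195, 0.2495695799589157), (0.08503752946853638, 0.057393629103899), 79.90599822998047) ztop 0.2467147654208215
0.165 5 0.22468297668190662 0.24921410834580776 0.46973519350917686
0.175 6 0.2228364228466917 0.23305368165374285 0.4364008930941005
0.185 3 0.22384293902422236 0.22584759613959293 0.43620803018428805
0.195 7 0.21246170993949637 0.22431944236163504 0.4312904112575349
0.205 4 0.21308442286248624 0.29562225964224653 0.4427565300930374
0.215 30 0.2202323914093529 0.27178122186564563 0.44101338723924105
0.225 58 0.2250232473779304 0.27437738291183383 0.44160674337155126
0.235 3 0.23763808830311894 0.24389361932706805 0.43996903188605546
0.245 1 0.21328783584497513 0.21328783584497513 0.44845575275958527
tongue 84 [0.436  0.2321 0.1536] [0.4472 0.2724 0.173 ] [0.441  0.2531 0.1625]
side dock ((0.5699790716171265, -0.2520616948604584), (0.060065917670726776, 0.113531194627285), 16.84328842163086)
top dock ((0.5710039734840393, -0.25733548402786255), (0.059869538992643356, 0.11033539474010468), 17.12510871887207)
```

The side camera reads about 3–4 mm too far in +y, both on the dock and on the held tongue. The top camera agrees with the arm. That puts the post at (0.5207,0.2409) and the hook axis at z≈0.163. Inserting in guarded steps.

```bash
cat > s4.py <<'E'
from h import *
np.set_printoptions(precision=4,suppress=True)
from s2b import st
o=down(np.radians(-95.6))
def go(d,ez,rate=.03): manip.move_linear([.5207-.9952*d,.2409+.0976*d,ez-.039],rate=rate,rot=o)
if __name__=="__main__":
    go(.078,.200,.1); go(.078,.1695,.08); s=st("pre");F0=s["contact_force"]
    for d,ez in((.056,.1695),(.050,.1685),(.044,.1655),(.038,.164),(.030,.1632)):
        go(d,ez);s=st("d%.3f"%d)
        if np.abs(s["contact_force"]-F0).max()>6: print("STOP");break
    for n in("top","side"):
        c=cams.capture(n);np.savez(f"{n}3.npz",**c);cv2.imwrite(f"pics/{n}3.png",c["image"])
    cv2.imwrite("pics/v3.png",cv2.hconcat([cv2.resize(cv2.imread("pics/top3.png")[160:280,60:180],None,fx=3.2,fy=3.2),cv2.resize(cv2.imread("pics/side3.png")[200:320,110:230],None,fx=3.2,fy=3.2)]))
E
python3 s4.py
```

```text
pre t10.1 [0.4426 0.2483 0.1298] F [-0.2666  0.1454 -1.1049] M [ 0.0648  0.0095 -0.0213] w0.0593
d0.056 t11.0 [0.4648 0.2463 0.1304] F [ 0.164  -0.4433 -0.7017] M [0.0416 0.071  0.0266] w0.0593
d0.050 t11.3 [0.4711 0.2458 0.1295] F [ 0.4419 -0.1582 -1.0605] M [-0.0444 -0.0065  0.0056] w0.0594
d0.044 t11.7 [0.477  0.2451 0.1263] F [-0.0469  0.0474 -1.2325] M [ 0.0142 -0.0066  0.0104] w0.0592
d0.038 t12.1 [0.4831 0.2446 0.125 ] F [ 0.3204  0.5587 -0.895 ] M [-0.0198 -0.0218 -0.0388] w0.0594
d0.030 t12.5 [0.491  0.2438 0.1241] F [-1.0111  0.5271 -0.4866] M [ 0.0809 -0.0071  0.0057] w0.0594
```

View pics/v3.png

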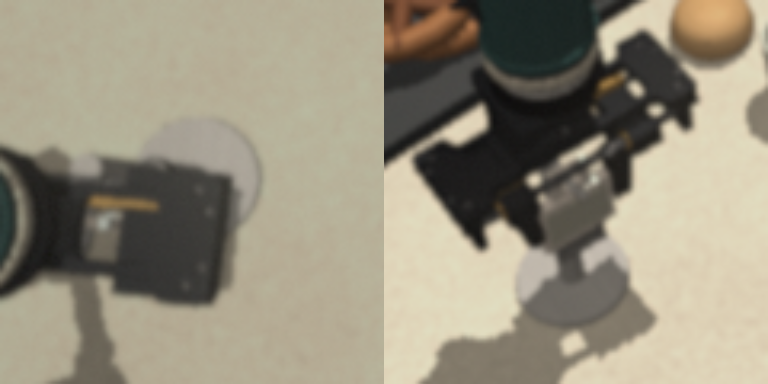

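No contact forces so far, and the tab is over the bar in the side crop around (575,180). Continue until the display touches the post, then lower until it touches the bar.

```bash
cat > s5.py <<'E'
from s4 import *
s=st("start");u=np.array([.9952,-.0976,0])
F0=np.mean([manip.dwell(.05) or manip.state()["contact_force"] for _ in range(6)],0)
def f(): return np.mean([manip.dwell(.04) or manip.state()["contact_force"] for _ in range(4)],0)-F0
go(.019,.1632,.03);st("d.019")
d=.019
while d>.0095:
    d-=.0015;go(d,.1632,.02);k=f();print("d%.4f"%d,k@u,k[2])
    if k@u<-3: break
st("home")
d+=.001;ez=.1632
go(d,ez,.02)
while ez>.150:
    ez-=.0015;go(d,ez,.02);k=f();print("ez%.4f"%ez,k@u,k[2])
    if k[2]>2: break
st("lowered");print(d,ez)
E
python3 s5.py
```

```text
start t12.6 [0.4908 0.2438 0.1241] F [-0.6134  0.4114 -2.2851] M [ 0.0571  0.0183 -0.0102] w0.0594
d.019 t13.4 [0.5019 0.2427 0.1241] F [-0.355  -0.3476 -0.7515] M [ 0.0606  0.0252 -0.0327] w0.0593
d0.0175 0.2706226185373947 -0.4184465288842867
d0.0160 0.3297368051955827 0.32875786504669346
d0.0145 -0.22862640966614733 -0.07904163508728157
d0.0130 -2.9006463522235624 2.0397426787262427
d0.0115 -7.355309711140954 4.641263483811197
home t15.5 [0.5074 0.2421 0.1239] F [-7.573   0.6833  3.7184] M [ 0.1686  1.2958 -0.0473] w0.0596
ez0.1617 -5.415602761585987 1.7160439250331467
ez0.1602 -5.253495174770867 1.512558543207331
ez0.1587 -5.066142152176011 2.0642599300002615
lowered t17.0 [0.5074 0.2421 0.1193] F [-4.1592  0.5993  0.7343] M [0.245  1.0404 0.0842] w0.0596
0.012499999999999997 0.1587
```

```bash
cat > s6.py <<'E'
from s4 import *
u=np.array([.9952,-.0976,0]);F0=np.array([-.3,.2,-1.2])
def f(): return np.mean([manip.dwell(.04) or manip.state()["contact_force"] for _ in range(5)],0)-F0
d=.0138;ez=.1587;go(d,ez,.02);k=f();print("back",k@u,k[2])
while ez>.150:
    ez-=.001;go(d,ez,.02);k=f();print("ez%.4f"%ez,k@u,k[2])
    if k[2]>2.5: break
st("lowered")
for n in("side",):
    c=cams.capture(n);cv2.imwrite(f"pics/{n}4.png",c["image"]);cv2.imwrite("pics/v4.png",cv2.resize(c["image"][200:320,110:230],None,fx=4,fy=4))
E
python3 s6.py
```

```text
back -1.6757022540376902 -0.9871218171789728
ez0.1577 -3.7800126324226975 5.233760686979429
lowered t17.9 [0.5071 0.2422 0.1192] F [-4.5177 -2.66    5.21  ] M [-0.0948  0.7978 -0.0118] w0.0593
```

View pics/v4.png

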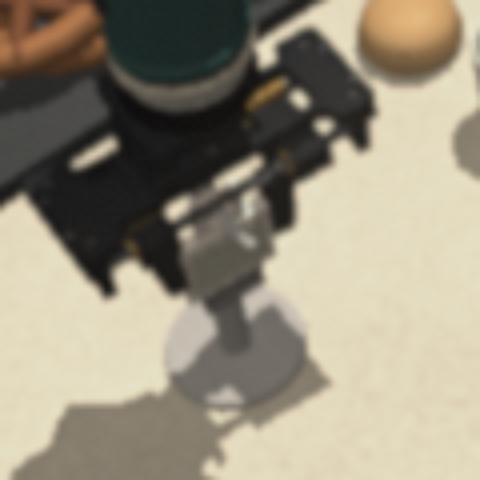

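The display touched the bar at eye z≈0.158, which is the height predicted for hanging. Release and rise straight up.

```bash
cat > s7.py <<'E'
from s4 import *
manip.set_gripper(.08);st("open");manip.dwell(.3)
p=manip.state()["tool_pos"];p[2]+=.12;manip.move_linear(p,rate=.06);st("up")
p[0]-=.0;p[1]-=.2;p[2]+=.03;manip.move_linear(p,rate=.2);st("away")
for n in("top","side"):
    c=cams.capture(n);np.savez(f"{n}5.npz",**c);cv2.imwrite(f"pics/{n}5.png",c["image"])
cv2.imwrite("pics/v5.png",cv2.hconcat([cv2.resize(cv2.imread("pics/top5.png")[170:250,70:150],None,fx=4.8,fy=4.8),cv2.resize(cv2.imread("pics/side5.png")[230:310,130:210],None,fx=4.8,fy=4.8)]))
P=cloud(dict(np.load("top5.npz")));A=np.array([.5207,.2409,0]);r=np.radians(-5.6);M=np.array([[np.cos(r),-np.sin(r),0],[np.sin(r),np.cos(r),0],[0,0,1]])
Q=(P.reshape(-1,3)-A)@M;Q=Q[np.isfinite(Q[:,0])&(np.abs(Q[:,0])<.07)&(np.abs(Q[:,1])<.06)]
for lo,hi in((.05,.1),(.1,.135),(.137,.15),(.15,.158),(.158,.168),(.168,.176),(.176,.2)):
    k=Q[(Q[:,2]>lo)&(Q[:,2]<hi)&(Q[:,0]<-.005)]
    if len(k)>3:print(lo,hi,len(k),k.min(0),k.max(0),np.median(k,0),cv2.minAreaRect(k[:,:2].astype(np.float32)))
E
python3 s7.py
```

```text
open t18.4 [0.5072 0.2423 0.1186] F [-0.0824 -0.1705  0.5335] M [0.0588 0.0192 0.0393] w0.0801
up t20.9 [0.5068 0.2422 0.2383] F [ 0.6298 -0.087   0.2977] M [-0.0054 -0.0073 -0.044 ] w0.0798
away t22.1 [0.5068 0.0428 0.2685] F [-0.0611  0.3636 -1.3686] M [ 0.018   0.0009 -0.007 ] w0.0799
```

View pics/v5.png

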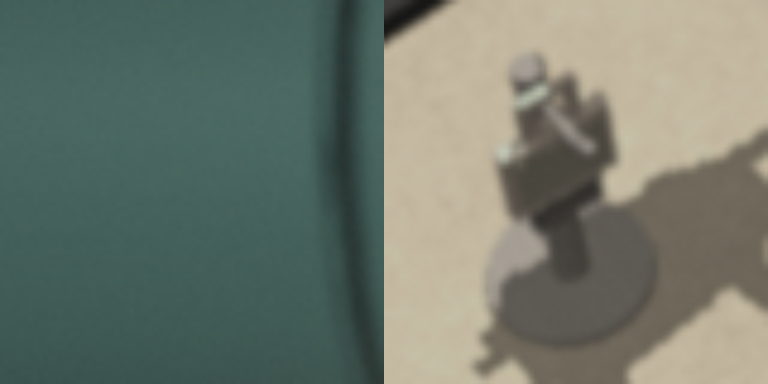

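The display hangs on the hook with the bar through the eye (side crop (570,130)), but the arm blocks the top view. I'll move the arm clear and measure.

```bash
cat > s8.py <<'E'
from s4 import *
manip.set_joints([-1.214,.264,1.604,0,1.274,-.037]);manip.dwell(.3);st("clear")
A=np.array([.5207,.2409,0]);r=np.radians(-5.6);M=np.array([[np.cos(r),-np.sin(r),0],[np.sin(r),np.cos(r),0],[0,0,1]])
v=[]
for n,w,off in(("top",(70,150,170,250),0),("side",(130,210,230,310),.0035)):
    c=cams.capture(n);cv2.imwrite(f"pics/{n}6.png",c["image"]);v.append(cv2.resize(c["image"][w[2]:w[3],w[0]:w[1]],None,fx=4.8,fy=4.8))
    P=cloud(c).reshape(-1,3)-[0,off,0]
    Q=(P-A)@M;Q=Q[np.isfinite(Q[:,0])&(np.abs(Q[:,0])<.03)&(np.abs(Q[:,1])<.05)]
    for lo,hi in((.076,.093),(.098,.138),(.138,.148),(.15,.158),(.158,.169),(.169,.175),(.175,.19)):
        k=Q[(Q[:,2]>lo)&(Q[:,2]<hi)&(Q[:,0]<-.004)]
        if len(k)>3:
            e=cv2.minAreaRect(k[:,:2].astype(np.float32));print(n,lo,hi,len(k),k.min(0),k.max(0),np.median(k,0),"ang",e[2],np.array(e[1]))
cv2.imwrite("pics/v6.png",cv2.hconcat(v))
P=cloud(cams.capture("top"))
for nm,p in(("bun",(.6415,-.0083)),("cup",(.5294,-.0175)),("shk",(.4407,.0194))):
    q=P[(np.hypot(P[...,0]-p[0],P[...,1]-p[1])<.06)&(P[...,2]>(.02 if nm=="bun" else .08))&(P[...,2]<.095)];e=cv2.minAreaRect(q[:,:2].astype(np.float32));print(nm,np.array(e[0])-p)
E
python3 s8.py
```

```text
clear t25.0 [ 0.2594 -0.623   0.2387] F [1.3339 0.1066 0.4388] M [-0.029   0.0203 -0.0278] w0.0800
top 0.076 0.093 12 [-0.0083 -0.0099  0.0768] [-0.0041 -0.0041  0.0925] [-0.0064 -0.0079  0.0852] ang 69.85688018798828 [0.0047 0.0048]
top 0.098 0.138 59 [-0.0187 -0.0311  0.0987] [-0.0041  0.005   0.1377] [-0.011  -0.0298  0.12  ] ang 2.3760972023010254 [0.0141 0.0364]
top 0.138 0.148 97 [-0.0186 -0.0311  0.1383] [-0.0045  0.029   0.148 ] [-0.0127 -0.0167  0.1447] ang 89.96827697753906 [0.0601 0.0141]
top 0.15 0.158 11 [-0.0152 -0.017   0.1501] [-0.0048 -0.0025  0.1577] [-0.0113 -0.0157  0.154 ] ang 59.48628616333008 [0.0163 0.0041]
top 0.158 0.169 49 [-0.0298 -0.0172  0.1583] [-0.0051  0.0036  0.169 ] [-0.0203 -0.0021  0.1655] ang 45.644386291503906 [0.0181 0.0258]
top 0.169 0.175 66 [-0.0188 -0.0174  0.1694] [-0.0055  0.0146  0.1747] [-0.0129 -0.0016  0.1727] ang 11.931269645690918 [0.0116 0.032 ]
top 0.175 0.19 20 [-0.0102 -0.018   0.175 ] [-0.004   0.0044  0.179 ] [-0.0062 -0.0013  0.1773] ang 83.42960357666016 [0.0228 0.0049]
side 0.076 0.093 77 [-0.0201 -0.0199  0.0761] [-0.0123 
[... 261 characters left out ...]
] [-0.0066  0.0291  0.148 ] [-0.0168  0.003   0.1439] ang 0.5843695402145386 [0.0139 0.0589]
side 0.15 0.158 24 [-0.0184 -0.0162  0.1507] [-0.0077  0.0147  0.1575] [-0.0152  0.0048  0.1533] ang 1.8620954751968384 [0.0105 0.0308]
side 0.158 0.169 41 [-0.0282 -0.0175  0.1588] [-0.0088  0.015   0.169 ] [-0.0162  0.002   0.1649] ang 77.23484802246094 [0.0323 0.0175]
side 0.169 0.175 49 [-0.0261 -0.0164  0.169 ] [-0.0043  0.0149  0.175 ] [-0.0139 -0.0008  0.172 ] ang 54.15699005126953 [0.0259 0.0215]
side 0.175 0.19 17 [-0.0173 -0.0111  0.1751] [-0.0043  0.0081  0.1799] [-0.0079  0.0004  0.1767] ang 0.8682559132575989 [0.013  0.0191]
bun [-0.0011 -0.001 ]
cup [ 0.0002 -0.0003]
shk [0.     0.0001]
```

View pics/v6.png

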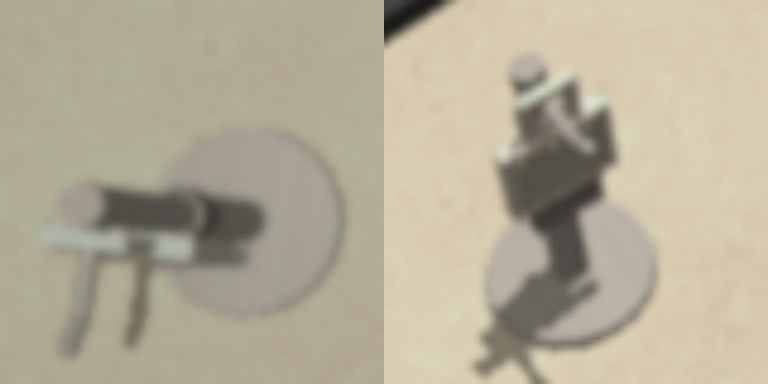

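The display hangs flush against the post in both views, and the bystanders are within about 1.5 mm of where they began. Handing in.

```bash
python3 -c "
from cell import order,manip
order.close_job();print(manip.state()['clock'])"
```

```text
the job is handed in; nothing more can be done
the job is handed in; nothing more can be done
```

The price display is out of the dock and hanging by its eye on the stand's hook, against the post. I let go of it, moved the arm clear, and handed the job in at about 25 s; no verdict is reported.

**What I did:** I gripped the display across its 60 mm body and pulled it straight up out of the dock with no visible slip. I threaded the eye over the bent hook tip without contact and pushed in until it touched the post. I then lowered it until it rested on the bar and opened the gripper.

**Last checks:**
- **Eye position:** it is about 13 mm in front of the post axis, 1–2 mm off the hook line, and about 158 mm above the counter.
- **Attitude:** the display looks upright and square to the hook in both views. I did not measure its angles or its speed.
- **Bystanders:** the bun, cup and shaker are within 1.5 mm of where they started.

**Disagreement:** the side camera read 3–4 mm too far in y compared with the top camera and the arm, so I corrected for it. After that, the side camera still put the face 2–4 mm further from the post than the top camera, which also keeps the eye within limits.

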